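# Bringing up the arc lamp: knife switch and rheostat arm

### The job

Bring up the arc-lamp circuit: while the knife switch is still open, push the rheostat's contact arm back to the first stud (the anticlockwise end of the row), then press the knife switch fully closed, then push the arm clockwise to the fifth stud and leave it squarely there, without running it past that stud. Only push with a fingertip: do not take either handle between the fingers, and leave everything else on the shelf where it is.

Things in the scene. Friction and masses are not known exactly. Their poses are not given: they have to be found in the camera images.
- rheostat: Arc-lamp rheostat, fixed: iron coil frame under a slate slab 250 x 290 mm, its top 85 mm above the shelf. Origin: centre of the underside; x axis: from the arm's pivot to the middle (4th) stud, away from the robot at yaw 0. Seven brass studs, 16 mm wide, 5 mm high, in an arc of radius 95 mm round the pivot. Two 20 mm high binding posts near the slate's corners nearest the robot.
- pivot (a point): Axis of the contact arm, at the slate's top face (85 mm above the shelf).
- rheo_arm (a joint): Angle of the brass contact arm about its upright pivot: 0 centred on stud 1, growing clockwise seen from above, 0.30 rad per stud (stud 5 = 1.20, stud 7 = 1.80); stops at -0.03 and 1.83. No detents: friction of 2 to 3 N at the knob, and it stays where it is left. The arm is a bar 12 mm wide, upper face 17 mm above the slate, 125 mm long, its copper shoe below it at 95 mm.
- contact_knob (a point): Middle of the upright black ebonite knob at the arm's outer end, 118 mm from the pivot, 125 mm above the shelf. Knob: 24 mm diameter, standing from 102 to 144 mm above the shelf (full diameter from 112 to 138 mm). It is fast to the arm.
- stud_1 (a point): Top centre of the first stud (weakest current), at the anticlockwise end of the row, leftmost seen from the robot; 95 mm from the pivot, 90 mm above the shelf.
- stud_5 (a point): Top centre of the fifth stud, 1.20 rad (69 degrees) clockwise of the first round the pivot; 90 mm above the shelf.
- knife_switch: Double-pole knife switch, fixed: slate base 200 x 100 mm, its top 28 mm above the shelf, copper hinge clips at the end nearer the robot, copper jaws (65 mm high) 85 mm further along. Origin: centre of its underside; x axis: along the blades from hinge to jaws (away from the robot at yaw 0).
- switch_hinge (a point): Middle of the blades' level hinge axis, 55 mm above the shelf, 70 mm behind the base's centre. The hinge axis runs along the switch's y axis.
- switch_blade (a joint): Opening angle of the two blades and their handle: 0 fully closed (level, home in the jaws, against the stop), growing as the handle rises from there; it stands at 0.7 to 1.1 rad at the start, and can reach 1.25. Dry friction, about 2 N at the handle; no spring: it stays where it is left.
- switch_handle (a point): Middle of the black turned handle, 160 mm from the hinge axis, in line with the blades. The handle is a 22 mm thick round grip from 122 to 200 mm from the hinge axis, pointing along the blades away from the hinge; closed, its axis is 55 mm above the shelf. Its frame's x axis runs along the handle.
- stoneware_jar: Bystander: lidded glazed brown jar, 88 mm diameter, 120 mm high. Origin: centre of its underside.
- carbon_clamp: Bystander: steel carbon clamp lying flat, about 90 x 50 mm, 16 mm high. Origin: underside of its middle.
- rewind_spindle: Bystander: cork-handled brass rewind spindle lying flat, 180 mm long, 28 mm thick. Origin: on the shelf under its middle flange; x axis along it.
- focusing_knob: Bystander: bronze focusing knob, 48 mm diameter, its stub shaft pointing up to 42 mm. Origin: centre of its underside.
- oil_can: Bystander: brass oil can, 76 mm diameter, thin spout up to 125 mm. Origin: centre of its underside.
- film_tin: Bystander: round film tin, 184 mm diameter, 43 mm high. Origin: centre of its underside.
- lens_barrel: Bystander: brass lens barrel standing upright, 68 mm diameter, 101 mm high. Origin: centre of its underside.
Mind the look-alikes: they are no part of the job. Leave any yellow look-alike of the knife_switch alone.

How it is judged:
By the outcome, as a careful person would: the job done as asked, in the order asked, and still so for the second after the job is handed in, with the robot touching nothing.
It also fails if it takes over 64 s, if anything falls off the work surface, if the arm or the gripper's body presses on something with over 40 N, if the wrist force passes 120 N, or if a joint passes its speed limit or range.

### The arm

A 7-joint arm with a two-finger parallel gripper is mounted at the origin on the work surface. World frame = base frame: x ahead of the robot, y to its left, z up, the work surface at z = 0. Lengths are in m, angles in rad, forces in N, time in s.
With the tool pointing down it reaches from about 0.4 to 0.85 m from the base axis. Payload 4.4 kg.
Tool frame: the origin (TCP) lies midway between the tips of the shut fingers; the grasp point (between the pads) lies 19 mm behind it; z points along the fingers, y is the line along which they close (so a half turn about z gives the same grasp; the last joint's range is limited). The gripper opens to 94 mm and grips with 3 to 60 N. Pads are 16 mm wide; open, the fingers measure 119 mm over their backs; the gripper's body (75 mm by 177 mm) begins 78 mm behind the grasp point.
Start: joints at [1.185, 0.628, 0.038, 1.517, -0.027, 0.996, -0.02], TCP at [0.204, -0.617, 0.205] pointing down, gripper open.
Joint ranges: [-3.06, 3.06], [-0.37, 2.12], [-1.25, 1.32], [0.18, 2.47], [-1.1, 4.24], [0.23, 1.98], [-2.94, 2.94]. Speed limits (rad/s): [2.57, 2.57, 3.14, 3.14, 3.14, 3.14, 3.14].

### API

Orientations are given as a rotation vector (axis times angle).
In Python, from cell import manip gives the robot as it stands.
- The arm moves only by the shell command python3 -m creep 'ROWS'. ROWS is text: rows parted by semicolons, each of 7 numbers parted by spaces: the shift along the world's x, y, z normalised to -1 to 1, where 1 is 0.03 m, then the turn, a rotation vector about the world's x, y, z normalised to -1 to 1, where 1 is 180 degrees, then the opening, from -1 (shut) to 1 (fully open). A call has 1 to 12 rows; each row shifts and turns the commanded pose from where the row before left it; what a row does not reach is not made up. A row lasts 1/12 s, in which the tool goes at most 41.7 mm and 7.16 degrees, less where a joint would pass 70% of its speed; a pose out of reach is approached as far as the arm can. A call with a number of a shift or a turn outside -1 to 1 is refused whole. A call with a gripper value outside its range is refused whole. The fingers move at their own pace and stop on an object; the grip force is fixed at half the most. Time passes only in rows, so rows that do not move let the fingers close. It gives the time, the measured TCP pose, the force, the opening and the grip force at its end, in the units of the state.
- manip.get_obs(): the state, without advancing time (a new reading comes with each control period).
- manip.camera(name): name is "side" or "top" or "wrist"; returns (picture, depth): 384x512x3 uint8, red, green, blue; 384x512 float32, m along the optical axis (not along the pixel's ray), 0 where there is no reading.
- manip.camera_model(name): a dict with "mtx" (3x3 intrinsics, pixels), "xyz" and "attitude" of the camera in the world; the wrist camera has in their place "tool_from_camera" (4x4, takes a point from camera to tool coordinates, whose origin is the TCP and whose axes are the flange's). Camera axes: x right, y down, z forward; pixel columns grow to the right and rows downward; lengths in m; the calibration is good to about 2 mm. A picture is of the moment at which its call begins: read the wrist's pose just before it. camera_model takes no time and is no camera call.
- manip.finish_job(): hands the job in; it is judged then, once.
The state is a dict: "time": time; "joints": joint angles; "dq": joint speeds; "effort": joint torques, N m; "eef_pos": TCP position; "tcp_rot": TCP orientation; "force": force on the tool from outside, world axes, zero at the start; "moment": the same for the moment, N m; "finger_gap": opening from 0.0 (shut) to 1.0 (fully open); "gripper_force": force on a finger pad.
Only numpy, scipy, OpenCV 4.12 (cv2) and the standard library are available. Lean on these libraries where they do the work, as an engineer would, in place of code of your own. Each camera call takes 0.05 s, during which the arm holds its last target. There are 200 camera calls.

## Working session

There is one attempt and no reset: what is moved stays moved. The work goes in short steps, Python scripts to look and compute and a shell command to move; the robot and the scene stay as the last step left them, time stands still between calls to the robot, and variables do not carry over. Pictures are saved under pics/ and viewed, at most 10 in all, crops included, and the job is handed in when it is done.

```bash
mkdir -p pics; cat > h.py <<'E'
from cell import manip
import numpy as np, cv2
from scipy.spatial.transform import Rotation as R
def cam(n):
    o=manip.get_obs(); rgb,d=manip.camera(n); m=manip.camera_model(n)
    K=np.array(m["mtx"])
    if n=="wrist":
        T=np.eye(4);T[:3,:3]=R.from_rotvec(o["tcp_rot"]).as_matrix();T[:3,3]=o["eef_pos"];T=T@np.array(m["tool_from_camera"])
    else:
        T=np.eye(4);a=np.array(m["attitude"]);T[:3,:3]=a if a.shape==(3,3) else R.from_rotvec(a).as_matrix();T[:3,3]=m["xyz"]
    v,u=np.mgrid[0:d.shape[0],0:d.shape[1]]
    P=np.stack([(u-K[0,2])/K[0,0]*d,(v-K[1,2])/K[1,1]*d,d],-1)@T[:3,:3].T+T[:3,3]
    P[d==0]=np.nan
    return rgb,P,T,K
def save(n,rgb): cv2.imwrite("pics/"+n+".png",cv2.cvtColor(rgb,cv2.COLOR_RGB2BGR))
E
python3 - <<'E'
from h import *
print(manip.get_obs())
for n in("top","side"):
    print(manip.camera_model(n))
    rgb,P,T,K=cam(n); save(n,rgb); np.savez("/tmp/"+n,rgb=rgb,P=P)
E
```

```text
{'time': 0.0, 'joints': array([ 1.18522889,  0.62931749,  0.03841721,  1.51831348, -0.02695555,
        0.99628119, -0.0199944 ]), 'dq': array([ 0.00139788, -0.0006908 , -0.00182437,  0.00159767,  0.00153822,
        0.00138705,  0.00080553]), 'effort': array([-1.40153879e-03, -5.49723423e+01,  1.14334356e+00, -1.86630177e+01,
       -5.21818665e-02,  2.36558961e-02,  1.69530922e-04]), 'eef_pos': array([ 0.20415535, -0.61644031,  0.20458966]), 'tcp_rot': array([-3.09976225e+00, -4.99949301e-01,  5.18193891e-04]), 'force': array([-0.3126753 , -0.74363799,  0.16294142]), 'moment': array([0.00286355, 0.005344  , 0.01025986]), 'gripper_force': 0.0, 'finger_gap': 0.9996918327447152}
{'mtx': array([[396.66057731,   0.        , 263.59296836],
       [  0.        , 396.66057731, 196.02733462],
       [  0.        ,   0.        ,   1.        ]]), 'xyz': array([4.56183125e-01, 1.76186007e-04, 1.27550818e+00]), 'attitude': array([-2.20428341,  2.15260276, -0.11812704])}
{'mtx': array([[448.11025954,   0.        , 256.44328345],
       [  0.        , 448.11025954, 190.2189073 ],
       [  0.        ,   0.        ,   1.        ]]), 'xyz': array([-0.07627702,  0.96230613,  0.95309601]), 'attitude': array([-0.71033271,  2.49749781, -1.23548201])}
```

View pics/top.png

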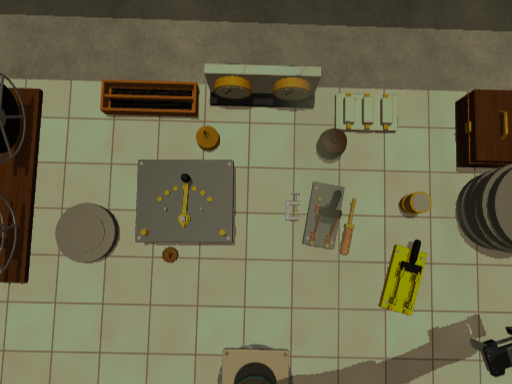

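View pics/side.png

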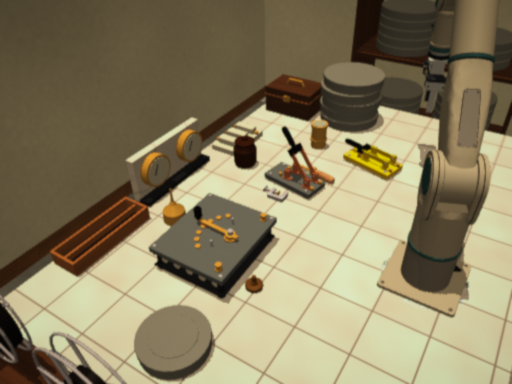

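Top view: rheostat slate centred at about (185,201), pivot about (183,219), knob (186,178), near the middle stud. The grey knife switch is at (324,215), its raised handle near (336,196), with the spindle to its right at (347,228). The yellow look-alike is at (404,280). The side view confirms the blades are raised.

```bash
python3 - <<'E'
from h import *
D=np.load("/tmp/top.npz");rgb,P=D["rgb"],D["P"]
v,u=np.mgrid[0:384,0:512]
def rect(m,name):
    n,l,s,c=cv2.connectedComponentsWithStats(m.astype(np.uint8))
    i=1+np.argmax(s[1:,4]); p=P[l==i]
    r=cv2.minAreaRect(p[:,:2].astype(np.float32)*1000); print(name,r,"z",np.median(p[:,2]),len(p))
box=lambda a,b,c,d:(u>=a)&(u<=b)&(v>=c)&(v<=d)
z=P[...,2]
rect(box(125,245,150,255)&(abs(z-.085)<.012),"slate")
rect(box(295,350,175,255)&(abs(z-.028)<.008),"swbase")
for uv in [(186,178),(183,219),(160,199),(209,199),(336,196),(333,200),(185,186)]: print(uv,P[uv[1],uv[0]].round(4))
hsv=cv2.cvtColor(rgb,cv2.COLOR_RGB2HSV)
m=box(150,220,165,210)&(z>.107); p=P[m]; print("knob",len(p),np.nanmedian(p,0).round(4),p.min(0),p.max(0))
# studs
br=box(150,220,180,212)&(hsv[...,1]>120)&(hsv[...,2]>110)
n,l,s,c=cv2.connectedComponentsWithStats(br.astype(np.uint8))
for i in range(1,n):
    if s[i,4]>4: print("brass",c[i].round(1),s[i,4],np.nanmean(P[l==i],0).round(4))
big=cv2.resize(np.hstack([rgb[150:260,125:245],rgb[150:260,290:370]]),None,fx=4,fy=4,interpolation=cv2.INTER_CUBIC);save("crop",big)
for n in("top","side"):
    Q=np.load("/tmp/"+n+".npz")["P"].reshape(-1,3)
    k=(Q[:,0]>.33)&(Q[:,0]<.58)&(Q[:,1]>-.24)&(Q[:,1]<-.09)&(Q[:,2]>.085)
    q=Q[k]; q=q[np.argsort(q[:,2])]; print(n,len(q)); print(q[::max(1,len(q)//14)].round(3))
E
```

```text
slate ((551.4949951171875, 223.8953094482422), (248.94032287597656, 290.8967590332031), 1.271958827972412) z 0.08555002372325748 7614
swbase ((519.8742065429688, -203.9450225830078), (100.28372955322266, 199.8188018798828), 80.77580261230469) z 0.028818679762773525 1416
(186, 178) [0.6111 0.2105 0.1449]
(183, 219) [0.4944 0.2195 0.1166]
(160, 199) [0.5533 0.2953 0.0909]
(209, 199) [0.557  0.1495 0.0896]
(336, 196) [ 0.5634 -0.2086  0.2083]
(333, 200) [ 0.5534 -0.2028  0.1962]
(185, 186) [0.5926 0.2199 0.105 ]
knob 71 [0.611  0.2136 0.1417] [0.52234904 0.16939419 0.10742695] [0.62353261 0.27804055 0.14883137]
brass [184.5 197.3] 121 [0.5593 0.2205 0.1015]
brass [175. 188.] 21 [0.5875 0.2524 0.09  ]
brass [193.7 188.1] 20 [0.5887 0.1964 0.0897]
brass [166. 192.] 21 [0.5749 0.2788 0.0893]
brass [202.  192.1] 22 [0.5772 0.1713 0.0888]
brass [159.2 198.2] 20 [0.5556 0.2979 0.0901]
brass [209.  198.9] 20 [0.5569 0.1495 0.0902]
top 434
[[ 0.469 -0.17   0.085]
 [ 0.488 -0.221  0.103]
 [ 0.495 -0.176  0.122]
 [ 0.507 -0.211  0.139]
 [ 0.517 -0.176  0.144]
 [ 0.509 -0.221  0.148]
 [ 0.514 -0.2    0.152]
 [ 0.523 -0.225  0.154]
 [ 0.52  -0.205  0.156]
 [ 0.525 -0.209  0.164]
 [ 0.544 -0.198  0.179]
 [ 0.546 -0.209  0.191]
 [ 0.553 -0.212  0.203]
 [ 0.558 -0.206  0.21 ]]
side 410
[[ 0.481 -0.17   0.085]
 [ 0.493 -0.221  0.093]
 [ 0.504 -0.176  0.103]
 [ 0.499 -0.173  0.11 ]
 [ 0.516 -0.175  0.12 ]
 [ 0.528 -0.175  0.128]
 [ 0.512 -0.202  0.138]
 [ 0.526 -0.171  0.142]
 [ 0.517 -0.197  0.148]
 [ 0.531 -0.187  0.152]
 [ 0.527 -0.193  0.162]
 [ 0.56  -0.203  0.174]
 [ 0.554 -0.198  0.187]
 [ 0.56  -0.202  0.198]
 [ 0.566 -0.205  0.21 ]]
```

View pics/crop.png

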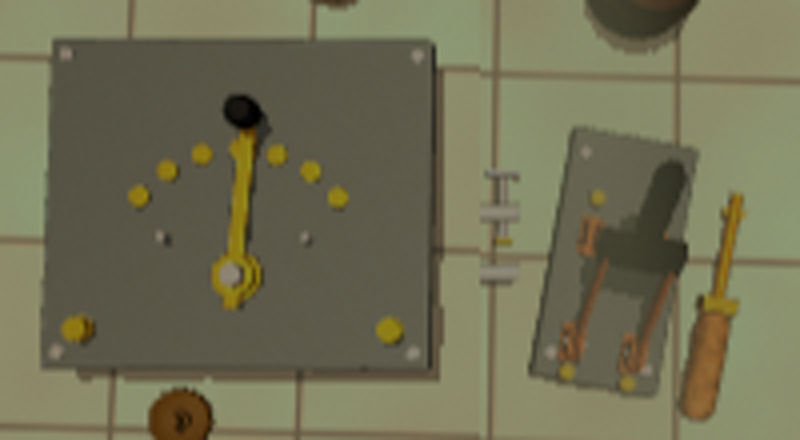

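```bash
python3 -m creep '0 0 0.9 0 0 0 -1; 0 0 0.9 0 0 0 -1; 0.2 0.4 0.7 0 0 0 -1; 0.5 0.95 0 0 0 0 -1; 0.5 0.95 0 0 0 0 -1; 0.5 0.95 0 0 0 0 -1; 0.5 0.95 0 0 0 0 -1; 0.5 0.95 0 0 0 0 -1; 0.5 0.95 0 0 0 0 -1; 0.5 0.95 0 0 0 0 -1; 0.5 0.95 0 0 0 0 -1; 0.5 0.95 0 0 0 0 -1'
python3 -m creep '0.5 0.95 0 0 0 -0.032 -1; 0.5 0.95 0 0 0 -0.032 -1; 0.5 0.95 0 0 0 -0.032 -1; 0.5 0.95 0 0 0 -0.032 -1; 0.5 0.95 0 0 0 0 -1; 0.5 0.95 0 0 0 0 -1; 0.5 0.95 0 0 0 0 -1; 0.5 0.95 0 0 0 0 -1; 0.5 0.95 0 0 0 0 -1; 0.5 0.95 0 0 0 0 -1; 0.5 0.95 0 0 0 0 -1; 0 0 0 0 0 0 -1'
```

```text
time: 1.1
eef_pos: [0.3456, -0.3469, 0.2803]
tcp_rot: [-3.101, -0.5, 0.001]
force: [-0.1, -0.6, 0.4]
finger_gap: 0.187
gripper_force: 0.0
time: 2.1
eef_pos: [0.5128, -0.0276, 0.2802]
tcp_rot: [-3.135, 0.114, -0.002]
force: [-0.2, 0.3, -0.4]
finger_gap: 0.006
gripper_force: 0.0
```

```bash
python3 -m creep '0.46 0.92 0 0 0 0 -1; 0.46 0.92 0 0 0 0 -1; 0.46 0.92 0 0 0 0 -1; 0.46 0.92 0 0 0 0 -1; 0.46 0.92 0 0 0 0 -1; 0.46 0.92 0 0 0 0 -1; 0.46 0.85 0 0 0 0 -1; 0 0 0 0 0 0 -1; 0 0 0 0 0 0 -1'
python3 - <<'E'
from h import *
rgb,P,T,K=cam("wrist"); save("w1",rgb)
h=cv2.cvtColor(rgb,cv2.COLOR_RGB2HSV)
z=P[...,2]; b=(z>.13)&(z<.15)&(abs(P[...,0]-.611)<.05)&(abs(P[...,1]-.21)<.05)
p=P[b];print("knob",len(p),np.median(p,0) if len(p) else 0, p.min(0),p.max(0))
br=((h[...,1]>120)&(h[...,2]>100)&(abs(z-.09)<.004)).astype(np.uint8)
n,l,s,c=cv2.connectedComponentsWithStats(br)
for i in range(1,n):
    if s[i,4]>60: print(c[i].round(0),s[i,4],np.nanmean(P[l==i],0).round(4))
E
```

```text
time: 2.85
eef_pos: [0.6066, 0.1573, 0.2795]
tcp_rot: [3.139, -0.125, -0.003]
force: [0.3, 0.2, -1.0]
finger_gap: 0.009
gripper_force: 0.0
knob 366 [0.61664445 0.2169067  0.14204419] [0.60410909 0.20632779 0.13004825] [0.62699256 0.22992376 0.14497318]
[224. 191.] 94 [0.5883 0.1981 0.0892]
[182. 194.] 113 [0.5879 0.2539 0.0891]
[244. 198.] 92 [0.5764 0.1726 0.0892]
[164. 205.] 109 [0.5752 0.2792 0.0891]
[262. 211.] 87 [0.5575 0.1514 0.0893]
[151. 221.] 105 [0.5554 0.2996 0.0891]
```

View pics/w1.png

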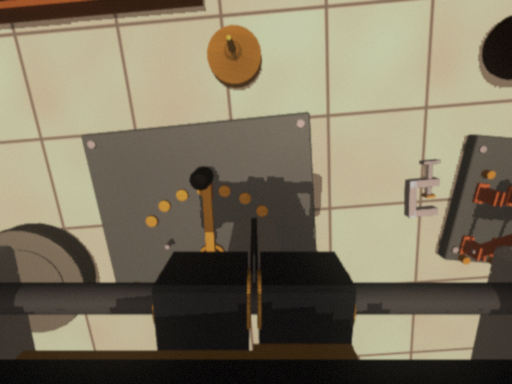

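The knob is at (202,178) and the arm points almost at stud 4. The fingers are right of it with clear space, so I can go down there.

```bash
python3 -m creep '0.1 0 -0.9 0 0 0 -1; 0.1 0 -0.9 0 0 0 -1; 0 0 -0.9 0 0 0 -1; 0 0 -0.9 0 0 0 -1; 0 0 -0.9 0 0 0 -1; 0 0 -0.9 0 0 0 -1; 0 0 0 0 0 0 -1; 0 0 0 0 0 0 -1'
python3 -m creep '0 0.5 0 0 0 0 -1; 0 0.4 0 0 0 0 -1; 0 0.3 0 0 0 0 -1;0 0 0 0 0 0 -1'
python3 - <<'E'
import numpy as np
p=np.array([.497,.2238])
for b in np.arange(-.1,.95,.1):
    k=p+.118*np.array([np.cos(b),np.sin(b)]); t=np.array([-np.sin(b),np.cos(b)])
    print(b.round(2),k.round(4),(k-.0245*t).round(4))
E
```

```text
time: 3.57
eef_pos: [0.6119, 0.1537, 0.1178]
tcp_rot: [3.137, -0.133, -0.004]
force: [0.6, -0.2, -0.0]
finger_gap: 0.006
gripper_force: 0.0
time: 3.9
eef_pos: [0.6137, 0.1964, 0.1202]
tcp_rot: [-3.136, 0.122, -0.005]
force: [0.3, -0.1, -0.9]
finger_gap: 0.007
gripper_force: 0.0
-0.1 [0.6144 0.212 ] [0.612  0.1876]
0.0 [0.615  0.2238] [0.615  0.1993]
0.1 [0.6144 0.2356] [0.6169 0.2112]
0.2 [0.6126 0.2472] [0.6175 0.2232]
0.3 [0.6097 0.2587] [0.617  0.2353]
0.4 [0.6057 0.2698] [0.6152 0.2472]
0.5 [0.6006 0.2804] [0.6123 0.2589]
0.6 [0.5944 0.2904] [0.6082 0.2702]
0.7 [0.5873 0.2998] [0.603  0.2811]
0.8 [0.5792 0.3084] [0.5968 0.2914]
0.9 [0.5703 0.3162] [0.5895 0.301 ]
```

```bash
python3 -m creep '0.1 0.45 0 0 0 0.03 -1; 0.02 0.4 0 0 0 0.03 -1; -0.02 0.4 0 0 0 0.03 -1; -0.06 0.4 0 0 0 0.03 -1; -0.1 0.39 0 0 0 0.03 -1; -0.14 0.38 0 0 0 0.03 -1; -0.17 0.36 0 0 0 0.03 -1; 0 0 0 0 0 0 -1'
cat > k.py <<'E'
from h import *
import sys
n=sys.argv[1]; rgb,P,T,K=cam(n); z=P[...,2]; pv=np.array([.497,.2238])
h=cv2.cvtColor(rgb,cv2.COLOR_RGB2HSV)
# arm bar: brass, z about .102, near pivot
d=P[...,:2]-pv; r=np.hypot(d[...,0],d[...,1])
m=(abs(z-.102)<.006)&(r>.03)&(r<.1)&(h[...,1]>100); b=np.arctan2(d[...,1],d[...,0])[m]
print(n,"bar n",m.sum(),"bearing",np.nanmedian(b).round(3),"arm",(.915-np.nanmedian(b)).round(3))
m=(z>.11)&(z<.15)&(r>.1)&(r<.14)&(h[...,2]<60); p=P[m]
if len(p): c=np.median(p,0);print("dark",len(p),c.round(4),"arm",.915-np.arctan2(*(c[:2]-pv)[::-1]))
print(manip.get_obs()["eef_pos"].round(4),manip.get_obs()["force"].round(1))
if len(sys.argv)>2: save(sys.argv[2],rgb)
E
python3 k.py top; python3 k.py wrist w2
```

```text
time: 4.57
eef_pos: [0.6017, 0.2786, 0.1195]
tcp_rot: [-3.007, -0.902, -0.004]
force: [-1.2, 0.6, 0.5]
finger_gap: 0.005
gripper_force: 0.0
top bar n 72 bearing 0.667 arm 0.248
dark 1 [0.586  0.2864 0.1217] arm 0.3014494965773411
[0.6015 0.2771 0.1191] [-0.7 -0.  -0.6]
wrist bar n 1 bearing 0.664 arm 0.251
dark 1583 [0.5948 0.3014 0.1399] arm 0.24427314428935643
[0.6016 0.2758 0.1189] [-0.2 -1.  -0.4]
```

View pics/w2.png

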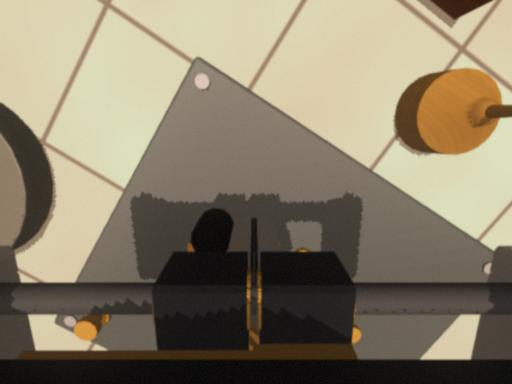

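The knob (212,235) rests against the fingertip's left side and moves with it. About 0.25 rad is left.

```bash
python3 -m creep '-0.18 0.35 0 0 0 0.03 -1; -0.2 0.33 0 0 0 0.03 -1; -0.1 0.13 0 0 0 0.015 -1; 0 0 0 0 0 0 -1; 0 0 0 0 0 0 -1'
python3 k.py top; python3 k.py wrist w2
```

```text
time: 5.08
eef_pos: [0.5876, 0.2991, 0.1185]
tcp_rot: [2.887, 1.237, -0.0]
force: [-0.1, 0.0, 0.9]
finger_gap: 0.008
gripper_force: 0.0
top bar n 94 bearing 0.911 arm 0.004
dark 10 [0.5733 0.2974 0.1229] arm 0.14766239042231333
[0.5878 0.299  0.1185] [0.5 0.2 0.5]
wrist bar n 0 bearing nan arm nan
dark 1578 [0.5758 0.3208 0.1397] arm 0.026829928431930328
[0.5879 0.2991 0.1186] [-0.1  0.1 -0.3]
  return np.nanmean(a, axis, out=out, keepdims=keepdims)
```

```bash
python3 -m creep '0.4 -0.3 0 0 0 0 -1; 0.4 -0.3 0 0 0 0 -1; 0 0 0.95 0 0 0 -1; 0 0 0.95 0 0 0 -1; 0 0 0.95 0 0 0 -1; 0 0 0.95 0 0 0 -1; 0 0 0.95 0 0 0 -1; 0 0 0.95 0 0 0 -1; -0.2 -0.9 0 0 0 -0.031 -1; -0.2 -0.9 0 0 0 -0.031 -1; -0.2 -0.9 0 0 0 -0.031 -1; -0.2 -0.9 0 0 0 -0.031 -1'
python3 -m creep '-0.2 -0.95 0 0 0 -0.031 -1; -0.2 -0.95 0 0 0 -0.031 -1; -0.2 -0.95 0 0 0 -0.031 -1; -0.2 -0.95 0 0 0 -0.031 -1; -0.2 -0.95 0 0 0 -0.031 -1; -0.2 -0.95 0 0 0 -0.031 -1; -0.2 -0.95 0 0 0 0 -1; -0.2 -0.95 0 0 0 0 -1; -0.2 -0.95 0 0 0 0 -1; -0.2 -0.95 0 0 0 0 -1; -0.2 -0.9 0 0 0 0 -1; 0 0 0 0 0 0 -1'
python3 k.py top
cat > s.py <<'E'
from h import *
hg=np.array([.4508,-.1927,.055]); y=-.161; X=np.array([np.cos(y),np.sin(y),0]); Y=np.array([-np.sin(y),np.cos(y),0])
def sw(n,rgb,P):
    d=P-hg; a=d@X; b=d@Y; c=d[...,2]; r=np.hypot(a,c)
    dark=rgb.max(-1)<70
    m=(r>.125)&(r<.205)&(abs(b)<.018)&(c>-.02)&(a>0)&dark
    t=np.arctan2(c,a)[m]
    if m.sum(): print(n,m.sum(),"angle pct",np.percentile(t,[10,50,90]).round(3),"b",np.median(b[m]).round(4),"rmax",r[m].max().round(3))
if __name__=="__main__":
    for n in("top","side"):
        D=np.load("/tmp/"+n+".npz"); sw(n,D["rgb"],D["P"])
    o=manip.get_obs(); d=o["eef_pos"]-hg; print("tcp in switch frame",(d@X).round(4),(d@Y).round(4),o["eef_pos"].round(4))
E
python3 s.py
```

```text
time: 6.18
eef_pos: [0.5886, 0.1705, 0.2898]
tcp_rot: [3.073, 0.648, 0.002]
force: [0.2, 0.1, -0.4]
finger_gap: 0.003
gripper_force: 0.0
time: 7.18
eef_pos: [0.5199, -0.1477, 0.2898]
tcp_rot: [3.125, -0.271, -0.0]
force: [-0.1, -0.5, 0.2]
finger_gap: 0.007
gripper_force: 0.0
top bar n 97 bearing 0.914 arm 0.001
dark 68 [0.5675 0.3118 0.1419] arm 0.019273715776224165
[ 0.5208 -0.1441  0.2897] [ 1.3  0.7 -0.2]
top 186 angle pct [0.894 0.942 0.964] b 0.002 rmax 0.202
side 97 angle pct [0.885 0.921 0.942] b 0.0083 rmax 0.198
tcp in switch frame 0.0613 0.0592 [ 0.5208 -0.1441  0.2897]
```

```bash
python3 -m creep '-0.16 -0.95 0 0 0 0 -1; -0.15 -0.9 0 0 0 0 -1; 0 0 0 0 0 0 -1; 0 0 -0.8 0 0 0 -1; 0 0 -0.8 0 0 0 -1; 0 0 -0.8 0 0 0 -1; 0 0 -0.7 0 0 0 -1; 0 0 0 0 0 0 -1;0 0 0 0 0 0 -1'
python3 s.py; python3 - <<'E'
from h import *
from s import *
rgb,P,T,K=cam("side"); save("s2",cv2.resize(rgb[80:240,220:440],None,fx=3,fy=3)); sw("side",rgb,P)
E
```

```text
time: 7.98
eef_pos: [0.5122, -0.1934, 0.1961]
tcp_rot: [-3.131, 0.252, 0.003]
force: [0.1, 0.9, 0.8]
finger_gap: 0.006
gripper_force: 0.0
top 186 angle pct [0.894 0.942 0.964] b 0.002 rmax 0.202
side 97 angle pct [0.885 0.921 0.942] b 0.0083 rmax 0.198
tcp in switch frame 0.0607 0.0091 [ 0.5122 -0.1934  0.1961]
side 97 angle pct [0.879 0.918 0.944] b 0.0081 rmax 0.198
```

View pics/s2.png

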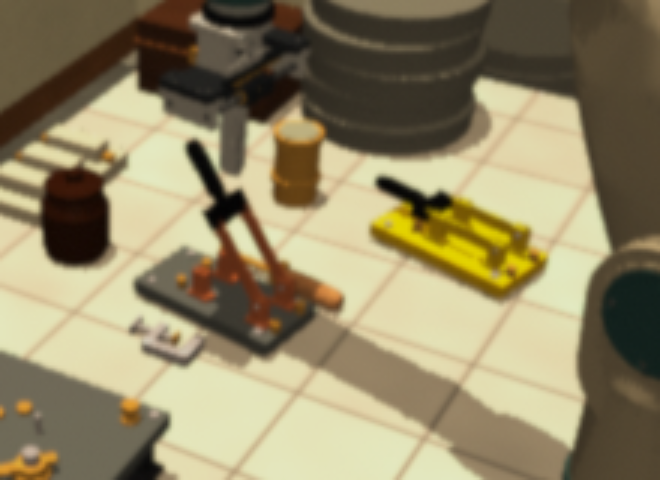

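The fingertip (crop px 232,150) hangs on the robot's side of the handle (205,170), clear of blades and bar.

```bash
python3 -m creep '0.46 -0.31 0 0 0 0 -1; 0.33 -0.05 -0.15 0 0 0 -1; 0.4 -0.065 -0.39 0 0 0 -1; 0.4 -0.065 -0.39 0 0 0 -1; 0.4 -0.065 -0.39 0 0 0 -1; 0.27 -0.045 -0.48 0 0 0 -1; 0.27 -0.045 -0.48 0 0 0 -1; 0.27 -0.045 -0.48 0 0 0 -1; 0 0 0 0 0 0 -1'
python3 - <<'E'
from s import *
for n in("side","top"):
    rgb,P,T,K=cam(n); sw(n,rgb,P)
o=manip.get_obs(); d=o["eef_pos"]-hg; print("tcp",(d@X).round(4),(d@Y).round(4),o["eef_pos"].round(4),o["force"].round(1))
E
```

```text
time: 8.78
eef_pos: [0.5971, -0.214, 0.112]
tcp_rot: [-3.131, 0.252, 0.001]
force: [-0.1, 0.2, 0.1]
finger_gap: 0.004
gripper_force: 0.0
side 89 angle pct [0.292 0.313 0.946] b 0.0085 rmax 0.205
top 33 angle pct [0.299 0.341 0.964] b 0.0023 rmax 0.205
tcp 0.1475 0.0021 [ 0.5967 -0.2142  0.1141] [ 0.   0.3 -0.1]
```

```bash
python3 -m creep '0.12 -0.02 -0.54 0 0 0 -1; 0.12 -0.02 -0.54 0 0 0 -1; 0.1 -0.02 -0.5 0 0 0 -1; 0 0 -0.2 0 0 0 -1; 0 0 0 0 0 0 -1; 0 0 0 0 0 0 -1'
cat > s2.py <<'E'
from s import *
for n in("side","top"):
    rgb,P,T,K=cam(n); sw(n,rgb,P)
o=manip.get_obs(); d=o["eef_pos"]-hg; print("tcp",(d@X).round(4),(d@Y).round(4),o["eef_pos"].round(4),o["force"].round(1))
E
python3 s2.py
```

```text
time: 9.38
eef_pos: [0.6082, -0.2168, 0.0656]
tcp_rot: [3.13, -0.253, 0.007]
force: [-5.3, 1.6, 26.3]
finger_gap: 0.003
gripper_force: 13.1
side 142 angle pct [0.007 0.726 0.809] b 0.0072 rmax 0.204
top 72 angle pct [0.048 0.777 0.814] b 0.0028 rmax 0.189
tcp 0.1592 0.0014 [ 0.6082 -0.2168  0.0657] [-5.4  2.6 27.3]
```

```bash
python3 -m creep '0 0 -0.1 0 0 0 -1; 0 0 -0.05 0 0 0 -1; 0 0 0 0 0 0 -1'; python3 -m creep '0 0 0.3 0 0 0 -1; 0 0 0.9 0 0 0 -1; 0 0 0.9 0 0 0 -1; 0 0 0.9 0 0 0 -1; 0 0 0.9 0 0 0 -1; 0 0 0.9 0 0 0 -1; -0.1 0.5 0.9 0 0 0 -1; -0.1 0.9 0.9 0 0 0 -1; -0.1 0.9 0.6 0 0 0 -1; 0 0.9 0 0 0 0 -1; 0 0.9 0 0 0 0 -1; 0 0 0 0 0 0 -1'
python3 - <<'E'
from s import *
pics=[]
for n in("side","top"):
    rgb,P,T,K=cam(n); sw(n,rgb,P); pics.append(cv2.resize(rgb[120:220,230:350] if n=="side" else rgb[160:260,280:400],None,fx=3,fy=3))
    d=P-hg;a=d@X;b=d@Y;m=(a>.125)&(a<.198)&(abs(b)<.005)&(d[...,2]>-.03); p=d[m]; print("handle ridge z (abs)",(np.percentile(p[:,2],[50,90])+.055).round(4), "slope",np.polyfit(a[m],p[:,2],1).round(4))
save("sw3",np.hstack(pics)); print(manip.get_obs()["eef_pos"])
E
python3 k.py top
```

```text
time: 9.73
eef_pos: [0.6084, -0.2169, 0.0651]
tcp_rot: [3.13, -0.253, 0.009]
force: [-12.4, 4.8, 52.2]
finger_gap: 0.004
gripper_force: 25.5
time: 10.73
eef_pos: [0.5977, -0.0853, 0.2732]
tcp_rot: [-3.128, 0.239, -0.002]
force: [0.9, 1.4, -0.5]
finger_gap: 0.004
gripper_force: 0.0
side 68 angle pct [-0.005  0.032  0.055] b 0.0084 rmax 0.197
handle ridge z (abs) [0.0629 0.0653] slope [0.0043 0.0043]
top bar n 98 bearing 0.912 arm 0.003
dark 68 [0.5678 0.3114 0.1422] arm 0.02383042019193038
[ 0.5972 -0.0937  0.2722] [-0.8  0.2  0.1]Traceback (most recent call last):
  File "<stdin>", line 5, in <module>
    return _quantile_unchecked(
        a, q, axis, out, overwrite_input, method, keepdims, weights)
    return _ureduce(a,
                    func=_quantile_ureduce_func,
    ...<5 lines>...
                    overwrite_input=overwrite_input,
                    method=method)
    r = func(a, **kwargs)
    result = _quantile(arr,
                       quantiles=q,
    ...<2 lines>...
                       out=out,
                       weights=wgt)
    slices_having_nans = np.isnan(arr[-1, ...])
                                  ~~~^^^^^^^^^
IndexError: index -1 is out of bounds for axis 0 with size 0
```

The switch is closed: the handle is level (slope 0.004) with its ridge at 65 mm, and it met a hard stop under 52 N. Next, the far (anticlockwise) side of the knob.

```bash
python3 -m creep '-0.14 0.92 0 0 0 0.031 -1; -0.14 0.92 0 0 0 0.031 -1; -0.14 0.92 0 0 0 0.031 -1; -0.14 0.92 0 0 0 0.031 -1; -0.14 0.92 0 0 0 0.031 -1; -0.14 0.92 0 0 0 0.031 -1; -0.14 0.92 0 0 0 0.031 -1; -0.14 0.92 0 0 0 0.031 -1; -0.14 0.92 0 0 0 0.031 -1; -0.14 0.92 0 0 0 0.031 -1; -0.14 0.92 0 0 0 0.031 -1; -0.14 0.92 0 0 0 0 -1'
python3 -m creep '-0.14 0.92 0 0 0 0 -1; -0.14 0.92 0 0 0 0 -1; -0.14 0.92 0 0 0 0 -1; -0.14 0.92 0 0 0 0 -1;0 0 0 0 0 0 -1;0 0 0 0 0 0 -1'
```

```text
time: 11.88
eef_pos: [0.5477, 0.237, 0.2716]
tcp_rot: [2.82, 1.382, -0.001]
force: [0.2, -0.2, -0.3]
finger_gap: 0.002
gripper_force: 0.0
time: 12.38
eef_pos: [0.5303, 0.3485, 0.2713]
tcp_rot: [2.821, 1.382, -0.001]
force: [0.1, -0.7, -0.2]
finger_gap: 0.006
gripper_force: 0.0
```

```bash
python3 -m creep '0 0 -0.9 0 0 0 -1; 0 0 -0.9 0 0 0 -1; 0 0 -0.9 0 0 0 -1; 0 0 -0.9 0 0 0 -1; 0 0 -0.9 0 0 0 -1; 0 0 -0.6 0 0 0 -1; 0 0 0 0 0 0 -1; 0 0 0 0 0 0 -1'
python3 k.py wrist w4; python3 - <<'E'
import numpy as np
p=np.array([.497,.2238]); q=None
for b in [.915,.8,.7,.6,.5,.4,.3,.2,.1,0,-.1,-.2,-.285]:
    t=np.array([-np.sin(b),np.cos(b)]); k=p+.118*np.array([np.cos(b),np.sin(b)])+.0245*t
    print(b,k.round(4),"" if q is None else ((k-q)/.03).round(3)); q=k
E
```

```text
time: 13.05
eef_pos: [0.5311, 0.3457, 0.1182]
tcp_rot: [2.822, 1.376, -0.003]
force: [-0.4, 0.9, -0.6]
finger_gap: 0.005
gripper_force: 0.0
wrist bar n 47 bearing 0.97 arm -0.055
dark 1741 [0.5695 0.3253 0.1397] arm -0.03511130230207937
[0.5316 0.3469 0.1195] [-0.1  0.4  1. ]
0.915 [0.5495 0.3323] 
0.8 [0.5616 0.3255] [ 0.403 -0.225]
0.7 [0.5715 0.3186] [ 0.328 -0.232]
0.6 [0.5806 0.3106] [ 0.303 -0.264]
0.5 [0.5888 0.3019] [ 0.275 -0.293]
0.4 [0.5961 0.2923] [ 0.245 -0.319]
0.3 [0.6025 0.2821] [ 0.212 -0.341]
0.2 [0.6078 0.2713] [ 0.176 -0.361]
0.1 [0.612 0.26 ] [ 0.139 -0.377]
0 [0.615  0.2483] [ 0.101 -0.389]
-0.1 [0.6169 0.2364] [ 0.062 -0.397]
-0.2 [0.6175 0.2244] [ 0.022 -0.401]
-0.285 [0.6171 0.2141] [-0.013 -0.341]
```

```bash
python3 -m creep '0.6 -0.46 0 0 0 0 -1; 0.4 -0.22 0 0 0 -0.034 -1; 0.33 -0.23 0 0 0 -0.032 -1; 0.3 -0.26 0 0 0 -0.032 -1; 0.28 -0.29 0 0 0 -0.032 -1; 0.25 -0.32 0 0 0 -0.032 -1; 0.21 -0.34 0 0 0 -0.032 -1; 0.18 -0.36 0 0 0 -0.032 -1; 0.14 -0.38 0 0 0 -0.032 -1; 0 0 0 0 0 0 -1; 0 0 0 0 0 0 -1'
python3 k.py top; python3 k.py wrist
```

```text
time: 14.02
eef_pos: [0.6121, 0.2621, 0.1206]
tcp_rot: [-3.137, -0.159, -0.004]
force: [-0.4, -0.0, 0.1]
finger_gap: 0.007
gripper_force: 0.0
top bar n 101 bearing 0.083 arm 0.832
dark 12 [0.6203 0.2359 0.1411] arm 0.8169469357836985
[0.6114 0.2627 0.1202] [ 0.6  0.8 -0.4]
wrist bar n 4 bearing 0.182 arm 0.733
dark 1591 [0.6196 0.2402 0.1399] arm 0.7822656548955523
[0.611  0.2631 0.1199] [-1.8 -0.3  0.4]
```

```bash
python3 -m creep '0.12 -0.36 0 0 0 -0.03 -1; 0.08 -0.38 0 0 0 -0.03 -1; 0.04 -0.32 0 0 0 -0.03 -1; 0 0 0 0 0 0 -1; 0 0 0 0 0 0 -1'
python3 k.py top; python3 k.py wrist w5
```

```text
time: 14.53
eef_pos: [0.6179, 0.2311, 0.1191]
tcp_rot: [-3.129, 0.281, -0.0]
force: [-0.6, -0.2, 0.3]
finger_gap: 0.008
gripper_force: 0.0
top bar n 96 bearing -0.184 arm 1.099
dark 34 [0.6166 0.2046 0.1435] arm 1.0744226974896378
[0.6179 0.2315 0.119 ] [ 0.1 -0.5  0.3]
wrist bar n 2 bearing -1.055 arm 1.97
dark 1592 [0.6206 0.2079 0.1397] arm 1.0425262213483881
[0.6179 0.2317 0.1189] [ 0.3  0.4 -0. ]
```

View pics/w5.png

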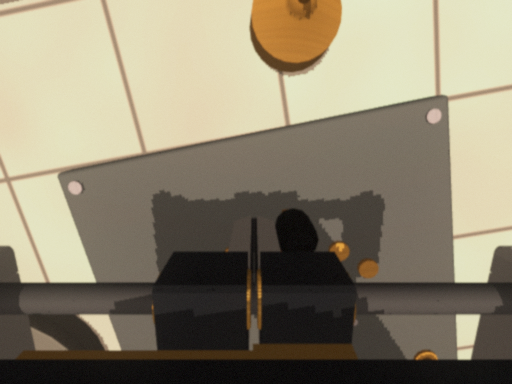

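The knob is at (297,232), with studs 6 and 7 (340,252; 369,269) still ahead, so the arm stands just short of stud 5.

```bash
python3 -m creep '0.01 -0.2 0 0 0 -0.02 -1; 0 -0.13 0 0 0 -0.01 -1; 0 0 0 0 0 0 -1; 0 0 0 0 0 0 -1'
python3 k.py top
```

```text
time: 14.97
eef_pos: [0.6182, 0.2212, 0.1188]
tcp_rot: [3.112, -0.43, -0.0]
force: [1.0, 0.0, 0.2]
finger_gap: 0.007
gripper_force: 0.4
top bar n 99 bearing -0.257 arm 1.172
dark 43 [0.614  0.1963 0.1433] arm 1.1461893308565152
[0.6182 0.2211 0.1187] [0.4 0.5 0.8]
```

Arm at about 1.17, so about 3 mm more at the knob, then back off and check with a clear view.

```bash
python3 -m creep '0 -0.1 0 0 0 0 -1; 0 0 0 0 0 0 -1; 0 0 0 0 0 0 -1'; python3 k.py top
python3 -m creep '0.1 0.4 0 0 0 0 -1; 0.1 0.5 0 0 0 0 -1; 0 0 0.8 0 0 0 -1; 0 0 0.9 0 0 0 -1; 0 0 0.9 0 0 0 -1; 0 0 0.9 0 0 0 -1; 0 0 0.9 0 0 0 -1; -0.9 0 0.5 0 0 0 -1; -0.9 0 0 0 0 0 -1; -0.9 0 0 0 0 0 -1; -0.9 0 0 0 0 0 -1; 0 0 0 0 0 0 -1'
python3 k.py top t6; python3 - <<'E'
from h import *
a=cv2.imread("pics/t6.png"); cv2.imwrite("pics/t6c.png",cv2.resize(a[150:260,130:360],None,fx=3.4,fy=3.4,interpolation=cv2.INTER_CUBIC))
E
```

```text
time: 15.27
eef_pos: [0.6182, 0.218, 0.1187]
tcp_rot: [-3.112, 0.433, 0.0]
force: [-0.9, 2.2, -1.5]
finger_gap: 0.004
gripper_force: 0.7
top bar n 96 bearing -0.274 arm 1.189
dark 40 [0.6142 0.1927 0.1424] arm 1.173981128925598
[0.6183 0.218  0.1187] [-0.6  1.3 -0.3]
time: 16.32
eef_pos: [0.5115, 0.2457, 0.2663]
tcp_rot: [3.111, -0.428, -0.005]
force: [0.6, 0.1, 0.8]
finger_gap: 0.006
gripper_force: 0.0
top bar n 78 bearing -0.274 arm 1.189
dark 63 [0.6088 0.1902 0.1427] arm 1.2069151520824652
[0.5146 0.2456 0.2665] [0.2 0.7 0.5]
```

View pics/t6c.png

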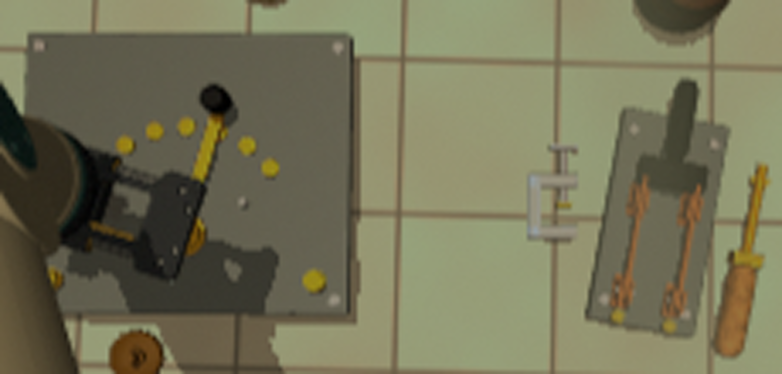

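The arm lies over the fifth stud, with studs 6 and 7 (247,145; 270,168) clear of it. The switch blades lie flat in the jaws. One independent check of the angle from the wrist camera.

```bash
python3 - <<'E'
from h import *
from scipy.optimize import least_squares
rgb,P,T,K=cam("wrist"); z=P[...,2]; h=cv2.cvtColor(rgb,cv2.COLOR_RGB2HSV); br=(h[...,1]>110)&(h[...,2]>80)
d=P[...,:2]-[.497,.2245]; r=np.hypot(d[...,0],d[...,1]); b=np.arctan2(d[...,1],d[...,0])
n,l,s,c=cv2.connectedComponentsWithStats((br&(abs(z-.09)<.004)&(abs(r-.095)<.012)).astype(np.uint8))
S=[]
for i in range(1,n):
    if s[i,4]>60: q=np.nanmean(P[l==i],0)[:2]; S.append(q); print("stud",q.round(4),s[i,4],"arm-scale",(.915-np.median(b[l==i])).round(3))
m=br&(abs(z-.102)<.004)&(r>.06)&(r<.1); q=P[m][:,:2]; print("bar n",m.sum(),"arm",(.915-np.median(b[m])).round(3) if m.sum() else 0)
m=(z>.137)&(z<.15)&(r>.1)&(r<.135); k=P[m]; print("knob",m.sum(),((k.min(0)+k.max(0))/2).round(4) if len(k) else 0,(.915-np.median(b[m])) if len(k) else 0)
E
```

```text
stud [0.5922 0.2261] 144 arm-scale 0.898
stud [0.5765 0.1724] 144 arm-scale 1.496
stud [0.5875 0.2539] 140 arm-scale 0.602
stud [0.5577 0.1516] 141 arm-scale 1.792
stud [0.5745 0.2792] 135 arm-scale 0.302
stud [0.5551 0.2996] 131 arm-scale 0.003
bar n 381 arm 1.161
knob 462 [0.6113 0.1952 0.1411] 1.1643553623206107
```

Two views give 1.16 and 1.19, slightly short of 1.20, so I'll nudge it about 2.5 mm further.

```bash
python3 -m creep '0.87 0 0 0 0 0 -1; 0.87 0 0 0 0 0 -1; 0.87 0 0 0 0 0 -1; 0.87 0 0 0 0 0 -1; 0 0 -0.9 0 0 0 -1; 0 0 -0.9 0 0 0 -1; 0 0 -0.9 0 0 0 -1; 0 0 -0.9 0 0 0 -1; 0 0 -0.9 0 0 0 -1; 0 0 -0.4 0 0 0 -1; 0 0 0 0 0 0 -1; 0 0 0 0 0 0 -1'
python3 -m creep '0 -0.4 0 0 0 0 -1; 0 -0.3 0 0 0 0 -1; 0 0 0 0 0 0 -1; 0 0 0 0 0 0 -1'
```

```text
time: 17.42
eef_pos: [0.6218, 0.2447, 0.1186]
tcp_rot: [3.111, -0.435, 0.001]
force: [0.5, 0.3, 0.5]
finger_gap: 0.001
gripper_force: 0.0
time: 17.75
eef_pos: [0.6219, 0.2222, 0.1202]
tcp_rot: [-3.111, 0.438, -0.003]
force: [0.9, 0.2, 0.2]
finger_gap: 0.007
gripper_force: 0.0
```

```bash
python3 -m creep '0 -0.15 0 0 0 0 -1; 0 -0.11 0 0 0 0 -1; 0 0 0 0 0 0 -1; 0 0 0 0 0 0 -1'; python3 k.py top
python3 -m creep '0.1 0.4 0 0 0 0 -1; 0.1 0.5 0 0 0 0 -1; 0 0 0.8 0 0 0 -1; 0 0 0.9 0 0 0 -1; 0 0 0.9 0 0 0 -1; 0 0 0.9 0 0 0 -1; 0 0 0.9 0 0 0 -1; -0.9 0 0.5 0 0 0 -1; -0.9 0 0 0 0 0 -1; -0.9 0 0 0 0 0 -1; -0.9 0 0 0 0 0 -1; 0 0 0 0 0 0 -1'
python3 k.py top; python3 - <<'E'
from h import *
rgb,P,T,K=cam("wrist"); z=P[...,2]; h=cv2.cvtColor(rgb,cv2.COLOR_RGB2HSV); br=(h[...,1]>110)&(h[...,2]>80)
d=P[...,:2]-[.497,.2245]; r=np.hypot(d[...,0],d[...,1]); b=np.arctan2(d[...,1],d[...,0])
m=br&(abs(z-.102)<.004)&(r>.06)&(r<.1); print("bar",m.sum(),.915-np.median(b[m]))
m=(z>.137)&(z<.15)&(r>.1)&(r<.135); print("knob",.915-np.median(b[m]))
E
```

```text
time: 18.08
eef_pos: [0.6208, 0.216, 0.1189]
tcp_rot: [-3.111, 0.434, -0.0]
force: [-0.3, -0.0, -0.4]
finger_gap: 0.002
gripper_force: 0.0
top bar n 99 bearing -0.292 arm 1.207
dark 34 [0.6142 0.1919 0.1442] arm 1.1808780150889653
[0.6208 0.2161 0.1188] [ 0.1 -0.4 -0.4]
time: 19.13
eef_pos: [0.5134, 0.245, 0.2662]
tcp_rot: [3.112, -0.427, -0.006]
force: [-0.2, -0.0, -0.4]
finger_gap: 0.004
gripper_force: 0.0
top bar n 71 bearing -0.289 arm 1.204
dark 62 [0.6087 0.1902 0.1425] arm 1.2072222687835015
[0.5164 0.2448 0.2664] [0.9 0.4 0.2]
bar 394 1.1756855989106927
knob 1.174088338915618
```

```bash
python3 -m creep '0 0 0.3 0 0 0 -1; 0 0 0 0 0 0 -1; 0 0 0 0 0 0 -1'; python3 -c "
from cell import manip
print(manip.finish_job())"
```

```text
time: 19.48
eef_pos: [0.5203, 0.2433, 0.2753]
tcp_rot: [-3.11, 0.435, -0.003]
force: [-1.1, 0.5, 0.0]
finger_gap: 0.01
gripper_force: 0.0
the job is handed in; nothing more can be done
None
```

The job is handed in at 19.5 s; no verdict came back. The arm went to stud 1 (0.00–0.02 rad) with the switch open, then the switch was pressed closed onto its stop, then the arm was pushed to stud 5 (1.18 and 1.20 rad from two cameras, nominal 1.20), by fingertip only with the robot clear at the end.

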